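# Push a battery pack home in the test nest and start the test

## Task

With the fingertips, gently push the white battery pack along the bench into the corner of the test nest, until its yellow long side lies flush along the metal fence and its terminal end is flush against the grey contact block; then press the green start button all the way down and let go. The pack must only be pushed, never lifted or tipped; do not press the button before the pack is home, and leave the tape roll, the red cell and the screwdriver where they are.

Things in the scene. Friction and masses are not known exactly. Their poses are not given: they have to be found in the camera images.
- nest: Fixed stops; origin: their inner corner on the bench; x points away from the robot within 0.2 rad. Aluminium fence: face is plane x=0, fills x 0..14, y -300..10 mm, 14 high. Grey contact block, 2 brass contacts: face is plane y=0, fills x -110..0, y 0..50, 26 high. Pack lies on bare bench (yellow tape outline) at x<0, y<0; home: its origin at x -48, y -62 mm, axes parallel to the nest's.
- pack: Loose white flat battery pack, 96 (x) by 124 (y) by 18 mm high, yellow edging on both long sides, two brass terminals at its +y end; 0.3 to 0.5 kg. Origin: centre of its underside. Starts 90 to 145 mm short of home along the nest's y, 25 to 70 mm along x, turned up to 0.3 rad from the nest. Too wide to grasp; slides at 2 to 6 N.
- pack_tabs (a point): Centre of the pack's terminal end face (pack frame 0, 62, 9 mm); it must meet the contact block.
- pack_side (a point): Centre of the pack's long side face nearest the fence (pack frame 48, 0, 9 mm); it must meet the fence.
- start_top (a point): Centre of the top of the round green start button, 30 mm wide, on top of the contact block in a black housing; pressed straight down.
- start (a joint): Travel of the start button in m: 0 released, 0.006 fully down; a spring returns it; fully down takes about 5 N.
- tape: Bystander: blue roll of tape lying flat, 64 mm across, 19 mm high, origin at the centre of its underside.
- cell: Bystander: small red cell lying flat, 40 by 60 by 12 mm, origin at the centre of its underside.
- driver: Bystander: screwdriver with orange handle lying on the bench beyond the fence, 150 mm long along its x axis, handle to -x.
Not all that is in view belongs to the job. Of the things that look like the pack, the largest one is meant.

How it is judged:
By the outcome, as a careful person would: the job done as asked, in the order asked, and still so for the second after the job is handed in, with the robot touching nothing.
It also fails if it takes over 64 s, if anything falls off the work surface, if the arm or the gripper's body presses on something with over 40 N, if the wrist force passes 120 N, or if a joint passes its speed limit or range.

## Robot

A 6-joint arm with a two-finger parallel gripper is mounted at the origin on the work surface. World frame = base frame: x ahead of the robot, y to its left, z up, the work surface at z = 0. Lengths are in mm, angles in rad, forces in N, time in s.
With the tool pointing down it reaches from about 350 to 975 mm from the base axis. Payload 7.1 kg.
Tool frame: the origin (TCP) lies at the very end of the fingers, on their centre line; the grasp point (between the pads) lies 19 mm behind it; z points along the fingers, y is the line along which they close (so a half turn about z gives the same grasp; the last joint's range is limited). The gripper opens to 88 mm and grips with 3 to 60 N. Pads are 20 mm wide; open, the fingers measure 115 mm over their backs; the gripper's body (75 mm by 178 mm) begins 61 mm behind the grasp point.
Start: joints at [1.12, 0.423, 1.63, -0, 1.089, -0.019], TCP at [261.534, 567.631, 222.675] pointing down, gripper open.
Joint ranges: [-3, 3], [-0.9, 2.11], [0.09, 2.58], [-1.31, 4.45], [0.11, 2.69], [-2.54, 2.54]. Speed limits (rad/s): [2.39, 2.39, 3.01, 3.14, 3.14, 3.14].

## Interface

Orientations are given as a rotation vector (axis times angle).
In Python, from workcell import ctrl, optics gives the robot as it stands.
- The arm moves only by the shell command python3 -m jog 'ROWS'. ROWS is JSON, a list of rows, each a list of 7 numbers: the shift along the tool's x, y, z in units of 40 mm (1.0 is 40 mm), then the turn, a rotation vector about the tool's x, y, z in units of 6 degrees (1.0 is 6 degrees), then the opening, from 0 (shut) to 1 (fully open). A call has 1 to 20 rows; each row shifts and turns the commanded pose from where the row before left it, along the tool's axes as they then stand; what a row does not reach is not made up. A row lasts 1/10 s, in which the tool goes at most 50 mm and 8.59 degrees, less where a joint would pass 70% of its speed; a pose out of reach is approached as far as the arm can. A call is refused whole if a number of a shift passes 1 or a number of a turn 1, either way. A call with a gripper value outside its range is refused whole. The fingers move at their own pace and stop on an object; the grip force is fixed at half the most. Time passes only in rows, so rows that do not move let the fingers close. It gives the time, the measured TCP pose, the force, the opening and the grip force at its end, in the units of the state.
- ctrl.get_obs(): the state, without advancing time (a new reading comes with each control period).
- optics.get_image(name): name is "scene" or "top"; returns the picture (384x512x3 uint8, red, green, blue); there is no depth.
- optics.camera_model(name): a dict with "fov_y" (degrees; the focal length in pixels is half the picture's height over the tangent of half this angle, whatever the lens; pixels are square), "cx", "cy" (the principal point, pixels), "view" (4x4, takes a point from world to camera coordinates). Camera axes: x right, y up, looking along -z (the intrinsics and any distortion apply to the point x, -y, -z); pixel columns grow to the right and rows downward; lengths in mm; the calibration is good to about 2 mm. A picture is of the moment at which its call begins. camera_model takes no time and is no camera call.
- ctrl.close_job(): hands the job in; it is judged then, once.
Trained networks look in the newest picture that a camera, given by its name, has taken for a name from the list of things; names that differ only in an ending like _2 or _b are one class to them, and where a whole thing is asked for, a point or a joint stands for the part that bears it (a point fixed in the world has none). Each returns a list of dicts, best first, with "conf" (0 to 1); they miss things now and then, are a little off and sometimes report something else, mostly with a low value. They report only what shows in the picture. A call takes as long as a camera call. They do not tell look-alikes from the thing itself.
- optics.masks_of(target, camera): "pixels" (384x512 bool, what is visible of it) and "extent" ([centre column, centre row, width, height] in pixels, round what is visible of it).
The state is a dict: "t": time; "qpos": joint angles; "qvel": joint speeds; "joint_torque": joint torques, N m; "ee_pos": TCP position; "orientation": TCP orientation; "ft_force": force on the tool from outside, world axes, zero at the start; "moment": the same for the moment, N m; "width": finger opening in mm; "grasp_force": force on a finger pad.
Only numpy, scipy, OpenCV 4.12 (cv2) and the standard library are available. Lean on these libraries where they do the work, as an engineer would, in place of code of your own. Each camera call takes 0.05 s, during which the arm holds its last target. There are 200 camera calls.

## Working session

There is one attempt and no reset: what is moved stays moved. The work goes in short steps, Python scripts to look and compute and a shell command to move; the robot and the scene stay as the last step left them, time stands still between calls to the robot, and variables do not carry over. Pictures are saved under pics/ and viewed, at most 10 in all, crops included, and the job is handed in when it is done.

```bash
mkdir -p pics; ls; python3 - <<'E'
from workcell import ctrl, optics
import cv2,numpy as np
o=ctrl.get_obs();print({k:np.round(v,3) for k,v in o.items()})
ims=[]
for n in("top","scene"):
    c=optics.camera_model(n);print(n,{k:(np.round(v,3).tolist()) for k,v in c.items()})
    im=optics.get_image(n);np.save(f'pics/{n}0.npy',im);cv2.imwrite(f'pics/{n}0.png',im[:,:,::-1])
    for t in("pack","nest","start_top","tape","cell","driver"):
        for d in optics.masks_of(t,n): print(n,t,round(d['conf'],2),np.round(d['extent']),d['pixels'].sum())
E
```

```text
pics
{'t': np.float64(0.0), 'qpos': array([ 1.12 ,  0.424,  1.631, -0.   ,  1.089, -0.019]), 'qvel': array([-0.001, -0.001, -0.   , -0.001, -0.002,  0.   ]), 'joint_torque': array([ 1.0000e-03, -5.4463e+01, -2.7366e+01,  6.4000e-02,  2.3000e-02,
       -0.0000e+00]), 'ee_pos': array([261.304, 567.124, 221.877]), 'orientation': array([-6.730e-01, -3.068e+00,  2.000e-03]), 'ft_force': array([ 0.306, -0.257, -0.173]), 'moment': array([0.018, 0.024, 0.004]), 'grasp_force': np.float64(0.0), 'width': np.float64(87.979)}
top {'fov_y': 45.532, 'cx': 259.726, 'cy': 198.96, 'view': [[0.078, -0.997, -0.004, -87.521], [0.974, 0.076, 0.212, -604.032], [-0.211, -0.021, 0.977, -889.916], [0.0, 0.0, 0.0, 1.0]]}
top pack 0.75 [262. 229.  62.  49.] 2588
top pack 0.58 [188. 276.  35.  41.] 1447
top nest 0.83 [231. 188. 168.  64.] 2648
top start_top 0.56 [165. 179.  12.  12.] 170
top tape 0.75 [135. 239.  33.  30.] 388
top cell 0.7 [359. 224.  28.  23.] 527
top driver 0.59 [253. 142.  66.  17.] 448
scene {'fov_y': 55.053, 'cx': 252.255, 'cy': 192.363, 'view': [[-0.145, 0.989, 0.013, 151.007], [-0.803, -0.125, 0.582, 442.991], [0.577, 0.074, 0.813, -1203.161], [0.0, 0.0, 0.0, 1.0]]}
scene pack 0.91 [264. 190.  56.  39.] 1904
scene pack 0.66 [326. 163.  32.  27.] 772
scene pack 0.61 [256. 141.  37.  23.] 682
scene nest 0.62 [289. 229. 164.  59.] 2218
scene start_top 0.44 [360. 228.  10.  16.] 137
scene tape 0.51 [263. 191.  53.  47.] 1929
scene cell 0.94 [174. 188.  27.  17.] 386
scene driver 0.83 [266. 267.  76.  14.] 610
```

View pics/top0.png

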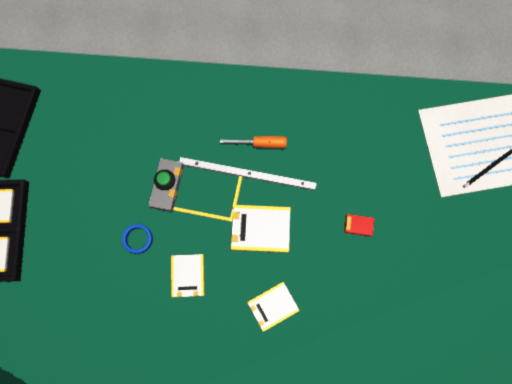

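View pics/scene0.png

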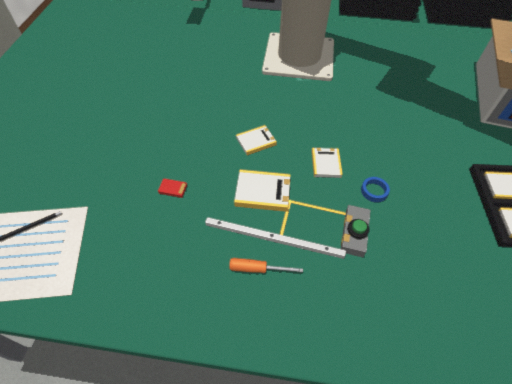

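The candidates that look like the pack are, in the top view, (262,229), (188,276), (273,306) and the tray packs at the left edge (5,205) and (5,255). The largest is at (262,229), or (264,190) in the scene view, so I choose that one. I'll fit poses by silhouette in both cameras and check with a close crop.

```bash
cat > h.py <<'E'
import numpy as np,cv2
from workcell import ctrl,optics
from scipy.optimize import minimize,least_squares
def box(x0,x1,y0,y1,z0,z1): return np.array([[x,y,z] for x in(x0,x1) for y in(y0,y1) for z in(z0,z1)],float)
PACK=[box(-48,48,-62,62,0,18)]
NEST=[box(0,14,-300,10,0,14),box(-110,0,0,50,0,26)]
CAM={n:optics.camera_model(n) for n in("top","scene")}
def proj(n,P):
    c=CAM[n];V=np.array(c['view']);p=np.atleast_2d(P)@V[:3,:3].T+V[:3,3];f=192/np.tan(np.radians(c['fov_y'])/2)
    return np.c_[c['cx']+f*p[:,0]/-p[:,2],c['cy']+f*p[:,1]/p[:,2]]
def unproj(n,uv,z):
    c=CAM[n];V=np.array(c['view']);f=192/np.tan(np.radians(c['fov_y'])/2)
    d=np.array([(uv[0]-c['cx'])/f,-(uv[1]-c['cy'])/f,-1.])@V[:3,:3];o=-V[:3,3]@V[:3,:3]
    return o+d*(z-o[2])/d[2]
def place(P,q):
    c,s=np.cos(q[2]),np.sin(q[2]);R=np.array([[c,-s,0],[s,c,0],[0,0,1]]);return P@R.T+[q[0],q[1],0]
def sil(n,boxes,q,S=4):
    m=np.zeros((384*S,512*S),np.uint8)
    for b in boxes:
        uv=(proj(n,place(b,q))+.5)*S
        cv2.fillConvexPoly(m,cv2.convexHull(np.round(uv).astype(np.int32)),1)
    return cv2.resize(m.astype(np.float32),(512,384),interpolation=cv2.INTER_AREA)
def fit(masks,boxes,q0):
    def f(q):
        q=np.array(q)*[10,10,.1]
        return sum(np.abs(sil(n,boxes,q)-m).sum()/m.sum() for n,m in masks.items())
    r=minimize(f,np.array(q0)/[10,10,.1],method='Nelder-Mead',options=dict(xatol=.01,fatol=1e-4,initial_simplex=np.array(q0)/[10,10,.1]+np.array([[0,0,0],[2,0,0],[0,2,0],[0,0,1.5]])))
    return r.x*[10,10,.1],r.fun
def rel(p,n):
    c,s=np.cos(n[2]),np.sin(n[2]);d=np.array(p[:2])-n[:2]
    return np.array([c*d[0]+s*d[1],-s*d[0]+c*d[1],p[2]-n[2]])
def best(t,n,i=0): return optics.masks_of(t,n)[i]
E
python3 - <<'E'
from h import *
im={n:optics.get_image(n) for n in CAM}
mp={n:best('pack',n)['pixels'].astype(np.float32) for n in CAM}
mn={n:best('nest',n)['pixels'].astype(np.float32) for n in CAM}
print('pack c',[unproj('top',(262,229),18),unproj('scene',(264,190),18)])
c=unproj('top',(181,162),26);print('corner',c)
for ms in(mp,{'top':mp['top']},{'scene':mp['scene']}): print('pack',fit(ms,PACK,[*unproj('top',(262,229),9)[:2],0]))
for ms in(mn,{'top':mn['top']},{'scene':mn['scene']}): print('nest',fit(ms,NEST,[c[0],c[1],0.1]))
for n in CAM:
  for t in('start_top','tape','cell','driver'):
    for d in optics.masks_of(t,n)[:1]: print(n,t,d['conf'],unproj(n,d['extent'][:2],{'start_top':42}.get(t,8)).round(1))
q,_=fit(mp,PACK,[*unproj('top',(262,229),9)[:2],0]);k,_=fit(mn,NEST,[c[0],c[1],0.1])
print('rel',rel(q,k))
np.save('nest.npy',k)
out=[]
for n,(x0,y0) in {'top':(110,140),'scene':(170,130)}.items():
    S=3.5 if n=='top' else 3.5
    I=cv2.resize(im[n][y0:y0+160,x0:x0+220],None,fx=S,fy=S)[:,:,::-1].copy()
    for b,qq,col in [(PACK[0],q,(255,0,255))]+[(b,k,(0,0,255)) for b in NEST]:
        uv=((proj(n,place(b,qq))-[x0,y0]+.5)*S).astype(np.int32);cv2.polylines(I,[cv2.convexHull(uv)],True,col,1)
    cv2.imwrite(f'pics/fit_{n}.png',I)
E
```

```text
pack c [array([553.24090071, -49.32617439,  18.        ]), array([564.08770323, -42.2679554 ,  18.        ])]
corner [687.21215605 140.7906846   26.        ]
pack (array([382.36673656, -79.91265867,   0.8715947 ]), np.float64(1.9304003715515137))
pack (array([ 1.24939018e+03, -2.64784035e+02,  4.11111111e-01]), np.float64(1.0))
pack (array([383.95937896, -78.34103106,   0.47502216]), np.float64(0.8123492002487183))
nest (array([ 6.89221326e+02,  1.39907505e+02, -1.16079858e-01]), np.float64(0.23570498824119568))
nest (array([ 6.88540755e+02,  1.40209293e+02, -1.14405670e-01]), np.float64(0.12099139392375946))
nest (array([ 6.89579704e+02,  1.38910388e+02, -1.18177526e-01]), np.float64(0.10466417670249939))
top start_top 0.7 [643.2 168.4  42. ]
top tape 0.82 [509.9 218.4   8. ]
top cell 0.89 [ 579.5 -256.     8. ]
top driver 0.62 [751.6 -13.    8. ]
scene start_top 0.69 [649.1 170.2  42. ]
scene tape 0.77 [521.3 226.9   8. ]
scene cell 0.8 [ 584.3 -259.1    8. ]
scene driver 0.74 [752.1 -21.2   8. ]
rel [-279.33012113 -253.88053701    0.98767456]
```

View pics/fit_top.png

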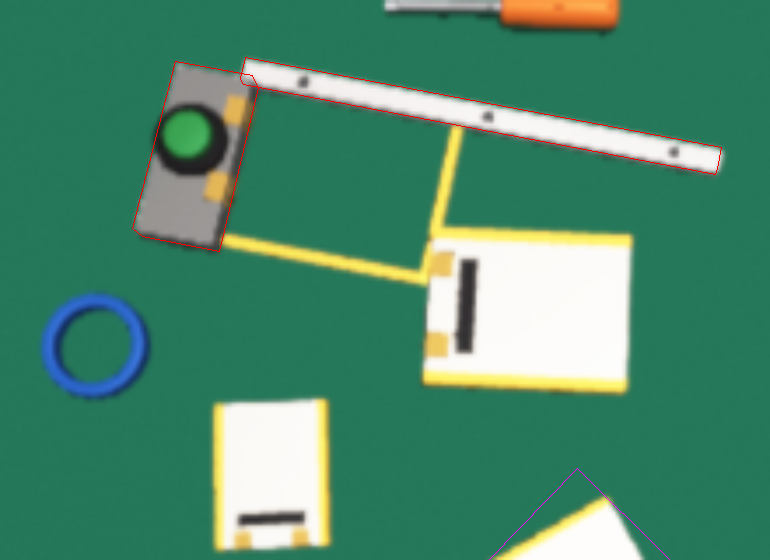

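View pics/fit_scene.png

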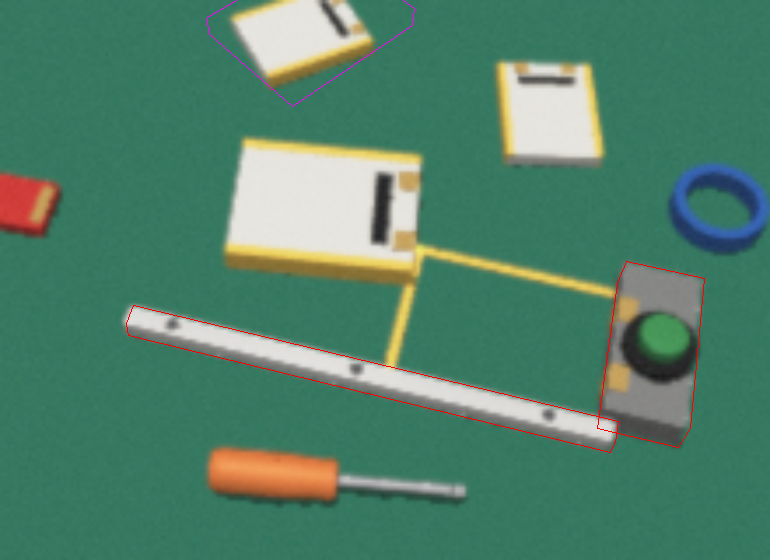

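The crops show the nest outline fitting well. The chosen pack is the large one with terminals facing the block. The fit ran on a decoy, so I'll refit using the largest mask.

```bash
cat >> h.py <<'E'
def pose_pack(q0,cams=('top','scene')):
    ms={}
    for n in cams:
        optics.get_image(n); u=proj(n,[[q0[0],q0[1],9]])[0]
        L=[d for d in optics.masks_of('pack',n) if np.hypot(*(np.array(d['extent'][:2])-u))<25]
        if L: ms[n]=max(L,key=lambda d:d['pixels'].sum())['pixels'].astype(np.float32)
    return ms,fit(ms,PACK,q0)
E
python3 - <<'E'
from h import *
ms,(q,e)=pose_pack([556,-46,0.0]); k=np.load('nest.npy')
print(q,e,rel(q,k)); 
for n in ms: print(n,fit({n:ms[n]},PACK,q))
print('home',place(np.array([[-48,-62,0.]]),k))
# start button: triangulate
for n in CAM:
  for d in optics.masks_of('start_top',n)[:1]: print(d['extent'],proj(n,place(np.array([[-55,25,42.],[-48,25,42]]),k)))
def tri(uv): return least_squares(lambda P:np.concatenate([proj(n,P)[0]-uv[n] for n in uv]),[645,169,40])
uv={n:np.array(optics.masks_of('start_top',n)[0]['extent'][:2]) for n in CAM}
r=tri(uv);print(r.x,r.fun,rel([*r.x[:2],0],k))
E
```

```text
[ 5.56981535e+02 -4.62592544e+01  4.14284991e-02] 0.025012794882059097 [-1.09788144e+02 -2.00229838e+02  1.57508357e-01]
scene (array([ 5.56863775e+02, -4.61075089e+01,  3.19252169e-02]), np.float64(0.024564994499087334))
home [[634.36355256  83.88407556   0.        ]]
[165.1, 177.6, 13.6, 14.2] [[163.11393414 180.88047971]
 [163.88183993 177.79831456]]
[360.0, 229.0, 12.4, 14.6] [[358.99870281 223.29345545]
 [358.68645889 226.02599391]]
[647.14123573 172.27247458  34.52091143] [-1.24828545 -0.18442691 -1.21896342  0.00247135] [-45.54539346  27.27347408   0.11607986]
```

The pack fits well in the scene camera: 62 mm and 138 mm short of home, turned 0.157 rad, all within the stated ranges. The plan is to push it square onto the fence with two open fingertips on the long side. Then I push its far end along the fence to the block.

```bash
cat >> h.py <<'E'
from scipy.spatial.transform import Rotation as Ro
def plan(nx,ny,z,yaw):  # nest-frame target; yaw: angle of tool y axis in nest frame (mod pi)
    k=np.load('nest.npy');o=ctrl.get_obs();R=Ro.from_rotvec(o['orientation']).as_matrix()
    T=np.r_[place(np.array([[nx,ny,0.]]),k)[0,:2],z]
    a=np.arctan2(R[1,1],R[0,1]);d=(k[2]+yaw-a+np.pi/2)%np.pi-np.pi/2
    print('shift units',np.round(R.T@(T-o['ee_pos'])/40,3),'turn z units',round(-np.degrees(d)/6,2),'q',o['qpos'].round(2),'tilt',R[:,2].round(3))
    print('nest pos now',rel([*o['ee_pos'][:2],0],k)[:2].round(1),'z',o['ee_pos'][2].round(1),'t',round(o['t'],1),'F',o['ft_force'].round(1))
E
python3 -c "
from h import *
plan(-195,-200,100,np.pi/2)"
```

```text
shift units [-11.104 -11.504   3.067] turn z units -3.01 q [ 1.12  0.42  1.63 -0.    1.09 -0.02] tilt [ 0. -0. -1.]
nest pos now [-474.3  375.3] z 222.7 t 1.8 F [0.9 0.4 0. ]
```

```bash
python3 -m jog '[[-0.6,-0.6,0,0,0,-0.5,1],[-0.6,-0.6,0,0,0,-0.5,1],[-0.6,-0.6,0,0,0,-0.5,1],[-0.6,-0.6,0,0,0,-0.5,1],[-0.6,-0.6,0,0,0,-0.5,1],[-0.6,-0.6,0,0,0,-0.5,1],[-0.6,-0.6,0.2,0,0,0,1],[-0.6,-0.6,0.2,0,0,0,1],[-0.6,-0.6,0.2,0,0,0,1],[-0.6,-0.6,0.2,0,0,0,1],[-0.6,-0.6,0.2,0,0,0,1],[-0.6,-0.6,0.2,0,0,0,1],[0,0,0.2,0,0,0,1],[0,0,0.2,0,0,0,1],[0,0,0,0,0,0,1]]'
python3 -c "
from h import *
plan(-195,-200,100,np.pi/2)"
```

```text
t: 3.3
ee_pos: [480.9, 228.5, 157.6]
orientation: [-0.184, -3.134, 0.001]
ft_force: [-0.1, 0.2, 0.6]
width: 88.1
grasp_force: 0.0
shift units [-0.566 -6.593  1.444] turn z units -0.01 q [ 0.42  0.38  1.88  0.    0.88 -1.03] tilt [-0.002 -0.001 -1.   ]
nest pos now [-217.2   63.8] z 157.6 t 3.3 F [-0.1  0.2  0.6]
```

```bash
python3 -m jog '[[0,-0.66,0.1,0,0,0,1],[0,-0.66,0.1,0,0,0,1],[0,-0.66,0.1,0,0,0,1],[0,-0.66,0.1,0,0,0,1],[0,-0.66,0.1,0,0,0,1],[0,-0.66,0.1,0,0,0,1],[0,-0.66,0.1,0,0,0,1],[-0.2,-0.66,0.2,0,0,0,1],[-0.2,-0.66,0.2,0,0,0,1],[-0.15,-0.65,0.3,0,0,0,1],[0,0,0,0,0,0,1],[0,0,0,0,0,0,1]]'
python3 -c "
from h import *
plan(-195,-200,8,np.pi/2)
im=optics.get_image('scene')
ms,(q,e)=pose_pack([557,-46,0.04],('top',)); print(q,e,rel(q,np.load('nest.npy')))
cv2.imwrite('pics/s1.png',cv2.resize(im[60:310,130:430],None,fx=2.5,fy=2.4)[:,:,::-1])"
```

```text
t: 4.5
ee_pos: [472.8, -35.4, 102.8]
orientation: [-0.185, -3.136, -0.0]
ft_force: [1.1, 0.5, 1.5]
width: 87.8
grasp_force: 0.0
shift units [ 0.008 -0.021  2.369] turn z units -0.02 q [-0.1   0.4   2.04  0.    0.71 -1.55] tilt [-0.001  0.    -1.   ]
nest pos now [-194.6 -199.2] z 102.8 t 4.5 F [1.1 0.5 1.5]
[ 5.96168396e+02 -4.35884995e+01  4.26135385e-02] 3.883894205093384 [-7.11743242e+01 -1.93038460e+02  1.58693396e-01]
```

View pics/s1.png

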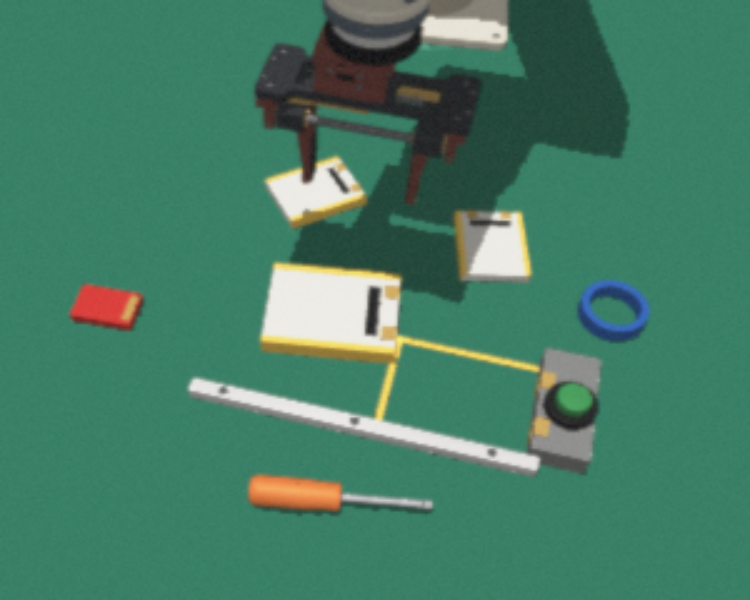

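The scene view shows the gripper behind the pack, with the left fingertip near a decoy pack at crop (315,190). I'll check the finger landing spots against the decoys.

```bash
python3 -c "
from h import *
k=np.load('nest.npy')
for uv in [(282.9,282),(298,310),(171,297),(204,254),(171,254),(204,296)]: w=unproj('top',uv,12);print(uv,w.round(),rel([*w[:2],0],k)[:2].round())
ms,(q,e)=pose_pack([557,-46,0.04],('scene',)); print(q,e,rel(q,k)[:3])
for s in(-62,62): print(rel([*place(np.array([[-48,s,0.]]),q)[0,:2],0],k)[:2])
"
```

```text
(282.9, 282) [ 445. -102.   12.] [-215. -269.]
(298, 310) [ 390. -138.   12.] [-266. -310.]
(171, 297) [395. 131.  12.] [-291.  -43.]
(204, 254) [490.  71.  12.] [-189.  -92.]
(171, 254) [485. 142.  12.] [-203.  -22.]
(204, 296) [403.  62.  12.] [-276. -111.]
[ 5.58430403e+02 -4.69441405e+01  3.18441223e-02] 0.03925645351409912 [-1.08269704e+02 -2.00742309e+02  1.47923980e-01]
[-146.60762832 -269.13970288]
[-164.88338112 -146.49388412]
```

```bash
python3 -m jog '[[-0.12,0.03,0.3,0,0,0,1],[-0.12,0.02,0.4,0,0,0,1],[0,0,0.5,0,0,0,1],[0,0,0.5,0,0,0,1],[0,0,0.4,0,0,0,1],[0,0,0.2,0,0,0,1],[0,0,0.07,0,0,0,1],[0,0,0,0,0,0,1],[0,0,0,0,0,0,1]]'
python3 -c "
from h import *
plan(-106,-197,8,np.pi/2)"
```

```text
t: 5.65
ee_pos: [483.2, -35.2, 8.3]
orientation: [0.184, 3.135, -0.0]
ft_force: [-0.5, -0.4, -0.1]
width: 87.9
grasp_force: 0.0
shift units [-1.958  0.024  0.01 ] turn z units -0.01 q [-0.1   0.59  2.04 -0.    0.51 -1.55] tilt [ 0.001 -0.    -1.   ]
nest pos now [-184.3 -197.8] z 8.3 t 5.7 F [-0.5 -0.4 -0.1]
```

```bash
python3 -m jog '[[-0.08,0,0,0,0,0,1],[-0.08,0,0,0,0,0,1],[-0.08,0,0,0,0,0,1],[-0.08,0,0,0,0,0,1],[-0.08,0,0,0,0,0,1],[-0.08,0,0,0,0,0,1],[-0.08,0,0,0,0,0,1],[-0.08,0,0,0,0,0,1],[-0.08,0,0,0,0,0,1],[-0.08,0,0,0,0,0,1],[-0.08,0,0,0,0,0,1],[-0.08,0,0,0,0,0,1],[-0.08,0,0,0,0,0,1],[-0.08,0,0,0,0,0,1],[-0.08,0,0,0,0,0,1],[-0.08,0,0,0,0,0,1],[-0.08,0,0,0,0,0,1],[-0.08,0,0,0,0,0,1],[-0.08,0,0,0,0,0,1],[-0.08,0,0,0,0,0,1]]'
python3 -c "
from h import *
plan(-106,-197,8,np.pi/2)
ms,(q,e)=pose_pack([605,-60,-0.1],('scene',)); print(q,e,rel(q,np.load('nest.npy')))"
```

```text
t: 7.65
ee_pos: [546.6, -42.8, 7.9]
orientation: [0.185, 3.136, -0.0]
ft_force: [-0.3, 0.0, -2.0]
width: 87.8
grasp_force: 0.7
shift units [-0.362  0.026 -0.003] turn z units -0.02 q [-0.1   0.65  1.9  -0.    0.6  -1.55] tilt [ 0. -0. -1.]
nest pos now [-120.5 -198. ] z 7.9 t 7.7 F [-0.3  0.  -2. ]
[ 6.03741703e+02 -5.88220258e+01 -1.33007028e-01] 0.027141204103827477 [-6.18876461e+01 -2.07292334e+02 -1.69271703e-02]
```

```bash
python3 -m jog '[[-0.05,0,0,0,0,0,1],[-0.05,0,0,0,0,0,1],[-0.05,0,0,0,0,0,1],[-0.05,0,0,0,0,0,1],[-0.05,0,0,0,0,0,1],[-0.03,0,0,0,0,0,1],[-0.02,0,0,0,0,0,1]]'; python3 -m jog '[[-0.02,0,0,0,0,0,1],[-0.02,0,0,0,0,0,1]]'; python3 -m jog '[[-0.02,0,0,0,0,0,1],[-0.02,0,0,0,0,0,1]]'
```

```text
t: 8.45
ee_pos: [558.3, -44.2, 7.9]
orientation: [-0.185, -3.136, -0.0]
ft_force: [-3.8, 0.5, 2.9]
width: 87.9
grasp_force: 1.6
t: 8.65
ee_pos: [559.8, -44.4, 7.9]
orientation: [-0.185, -3.136, 0.0]
ft_force: [-2.8, 1.2, 1.8]
width: 88.0
grasp_force: 1.5
t: 8.85
ee_pos: [560.2, -44.4, 7.7]
orientation: [-0.184, -3.134, -0.0]
ft_force: [-8.3, 0.9, 6.4]
width: 87.7
grasp_force: 3.9
```

```bash
python3 -m jog '[[-0.02,0,0,0,0,0,1],[-0.01,0,0,0,0,0,1],[0,0,0,0,0,0,1]]'
python3 -c "
from h import *
plan(-106,-197,8,np.pi/2)
ms,(q,e)=pose_pack([617,-60,-0.1],('scene',)); print(q,e,rel(q,np.load('nest.npy')))"
```

```text
t: 9.15
ee_pos: [560.2, -44.4, 7.5]
orientation: [-0.184, -3.131, -0.0]
ft_force: [-9.2, 0.9, 8.6]
width: 87.8
grasp_force: 4.6
shift units [-0.021  0.026 -0.011] turn z units -0.01 q [-0.1   0.66  1.86  0.    0.62 -1.55] tilt [-0.005  0.001 -1.   ]
nest pos now [-106.8 -198. ] z 7.5 t 9.2 F [-9.2  0.9  8.6]
[ 6.11392709e+02 -5.96013261e+01 -1.11317359e-01] 0.07697303593158722 [-5.41978709e+01 -2.07180255e+02  4.76249894e-03]
```

```bash
python3 -m jog '[[0.1,0,0,0,0,0,1],[0.2,0,0,0,0,0,1],[0.2,0,0,0,0,0,1],[0,0,-0.4,0,0,0,1],[0,0,-0.6,0,0,0,1],[0,0,-0.6,0,0,0,1],[-0.2,-0.4,0,0,0,0,0.5],[-0.4,-0.5,0,0,0,0,0.5],[-0.5,-0.5,0,0,0,0,0.5],[-0.5,-0.5,0,0,0,0,0.5],[-0.3,-0.5,0,0,0,0,0.5],[0,0,0,0,0,1,0.5],[0,0,0,0,0,1,0.5],[0,0,0,0,0,1,0.5],[0,0,0,0,0,1,0.5],[0,0,0,0,0,1,0.5],[0,0,0,0,0,1,0.5],[0,0,0,0,0,1,0.5],[0,0,0,0,0,1,0.5]]'
python3 -m jog '[[0,0,0,0,0,1,0.5],[0,0,0,0,0,1,0.5],[0,0,0,0,0,1,0.5],[0,0,0,0,0,1,0.5],[0,0,0,0,0,1,0.5],[0,0,0,0,0,1,0.5],[0,0,0,0,0,1,0.5],[0,0,0,0,0,0,0.5]]'
python3 -c "
from h import *
plan(-50,-295,8,0)
ms,(q,e)=pose_pack([617,-60,-0.1],('scene',)); print(q,e,rel(q,np.load('nest.npy')))"
```

```text
t: 11.15
ee_pos: [607.2, -147.6, 71.9]
orientation: [1.451, 2.786, -0.0]
ft_force: [-0.5, -0.5, 0.6]
width: 44.0
grasp_force: 0.0
t: 11.95
ee_pos: [607.2, -147.5, 71.9]
orientation: [2.349, 2.085, 0.0]
ft_force: [-0.7, -0.1, 0.2]
width: 44.1
grasp_force: 0.0
shift units [-0.002 -0.045  1.597] turn z units -0.03 q [-0.26  0.62  1.71 -0.    0.81 -0.14] tilt [ 0. -0. -1.]
nest pos now [ -48.2 -294.9] z 71.9 t 11.9 F [-0.7 -0.1  0.2]
[ 6.11640472e+02 -5.96241243e+01 -1.03074552e-01] 0.06875604391098022 [-5.39491346e+01 -2.07174204e+02  1.30053057e-02]
```

```bash
python3 -m jog '[[0,-0.04,0.4,0,0,0,0.5],[0,0,0.5,0,0,0,0.5],[0,0,0.4,0,0,0,0.5],[0,0,0.2,0,0,0,0.5],[0,0,0.1,0,0,0,0.5],[0,0,0,0,0,0,0.5],[0.05,0,0,0,0,0,0.5],[0.08,0,0,0,0,0,0.5],[0.08,0,0,0,0,0,0.5],[0.08,0,0,0,0,0,0.5],[0.08,0,0,0,0,0,0.5],[0.08,0,0,0,0,0,0.5],[0.08,0,0,0,0,0,0.5],[0.08,0,0,0,0,0,0.5]]'
python3 -c "
from h import *
plan(-50,-134,8,0)
im=optics.get_image('top')
cv2.imwrite('pics/s2.png',cv2.resize(im[120:320,120:390],None,fx=2.9,fy=2.9)[:,:,::-1])"
```

```text
t: 13.45
ee_pos: [608.5, -122.2, 8.1]
orientation: [2.348, 2.087, 0.0]
ft_force: [-0.1, -3.3, 2.2]
width: 44.0
grasp_force: 1.6
shift units [ 3.393e+00 -9.000e-03  1.000e-03] turn z units -0.02 q [-0.22  0.71  1.73 -0.    0.7  -0.1 ] tilt [ 0. -0. -1.]
nest pos now [ -49.9 -269.7] z 8.1 t 13.4 F [-0.1 -3.3  2.2]
```

View pics/s2.png

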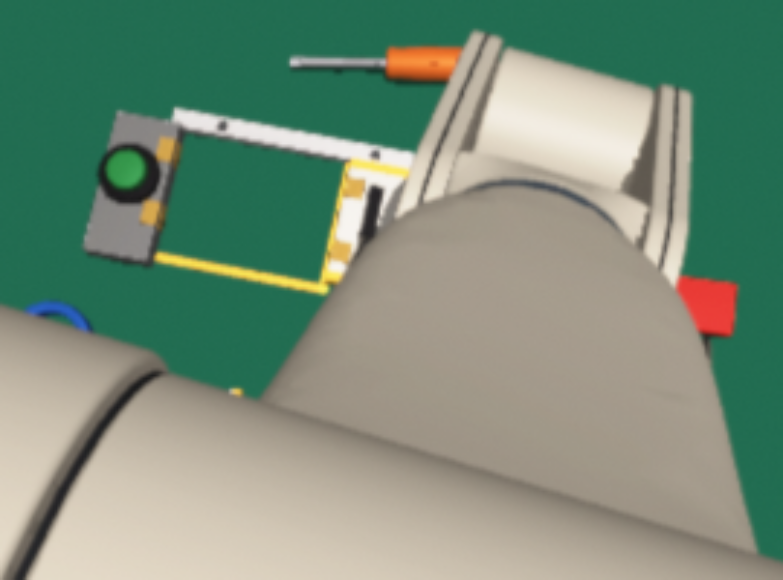

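The terminal end (crop column ~350) sits against the fence and parallel to the block, and the fingers are pushing the far end. I'll continue along the fence.

```bash
python3 -m jog '[[0.08,0,0,0,0,0,0.5],[0.08,0,0,0,0,0,0.5],[0.08,0,0,0,0,0,0.5],[0.08,0,0,0,0,0,0.5],[0.08,0,0,0,0,0,0.5],[0.08,0,0,0,0,0,0.5],[0.08,0,0,0,0,0,0.5],[0.08,0,0,0,0,0,0.5],[0.08,0,0,0,0,0,0.5],[0.08,0,0,0,0,0,0.5],[0.08,0,0,0,0,0,0.5],[0.08,0,0,0,0,0,0.5],[0.08,0,0,0,0,0,0.5],[0.08,0,0,0,0,0,0.5],[0.08,0,0,0,0,0,0.5],[0.08,0,0,0,0,0,0.5],[0.08,0,0,0,0,0,0.5],[0.08,0,0,0,0,0,0.5],[0.08,0,0,0,0,0,0.5],[0.08,0,0,0,0,0,0.5]]'
python3 -m jog '[[0.08,0,0,0,0,0,0.5],[0.08,0,0,0,0,0,0.5],[0.08,0,0,0,0,0,0.5],[0.08,0,0,0,0,0,0.5],[0.08,0,0,0,0,0,0.5],[0.08,0,0,0,0,0,0.5],[0.08,0,0,0,0,0,0.5],[0.08,0,0,0,0,0,0.5],[0.08,0,0,0,0,0,0.5],[0.08,0,0,0,0,0,0.5],[0.08,0,0,0,0,0,0.5],[0.08,0,0,0,0,0,0.5],[0.08,0,0,0,0,0,0.5],[0.08,0,0,0,0,0,0.5],[0.08,0,0,0,0,0,0.5],[0.08,0,0,0,0,0,0.5],[0.08,0,0,0,0,0,0.5]]'
python3 -c "
from h import *
plan(-50,-134,8,0)
ms,(q,e)=pose_pack([633,62,-0.11],('scene',)); print(q,e,rel(q,np.load('nest.npy')))"
```

```text
t: 15.5
ee_pos: [615.8, -58.4, 7.9]
orientation: [2.348, 2.087, 0.0]
ft_force: [-1.0, -3.2, 1.8]
width: 44.2
grasp_force: 1.6
t: 17.2
ee_pos: [622.2, -4.3, 7.9]
orientation: [2.348, 2.087, 0.0]
ft_force: [-0.6, -3.1, 2.6]
width: 43.8
grasp_force: 1.5
shift units [ 0.426 -0.004 -0.003] turn z units -0.02 q [-0.03  0.71  1.73  0.    0.7   0.09] tilt [ 0.  0. -1.]
nest pos now [ -49.9 -151. ] z 7.9 t 17.2 F [-0.6 -3.1  2.6]
[ 6.27694225e+02  7.13509700e+01 -1.39230551e-01] 0.22108258306980133 [-5.31728689e+01 -7.52211986e+01 -2.31506936e-02]
```

```bash
python3 -m jog '[[0.05,0,0,0,0,0,0.5],[0.05,0,0,0,0,0,0.5],[0.05,0,0,0,0,0,0.5],[0.05,0,0,0,0,0,0.5],[0.05,0,0,0,0,0,0.5],[0.05,0,0,0,0,0,0.5],[0.03,0,0,0,0,0,0.5],[0.02,0,0,0,0,0,0.5]]'; python3 -m jog '[[0.02,0,0,0,0,0,0.5],[0.02,0,0,0,0,0,0.5]]'; python3 -m jog '[[0.02,0,0,0,0,0,0.5],[0.02,0,0,0,0,0,0.5]]';  python3 -c "
from h import *
plan(-50,-134,8,0)"
```

```text
t: 18.1
ee_pos: [623.7, 9.5, 7.8]
orientation: [-2.348, -2.087, 0.0]
ft_force: [-0.8, -1.9, -1.3]
width: 43.8
grasp_force: 0.7
t: 18.3
ee_pos: [623.8, 9.8, 7.8]
orientation: [2.347, 2.087, -0.002]
ft_force: [-0.6, -12.4, -0.5]
width: 43.7
grasp_force: 5.6
t: 18.5
ee_pos: [623.8, 9.9, 7.8]
orientation: [2.346, 2.087, -0.004]
ft_force: [-1.1, -18.8, -0.3]
width: 43.9
grasp_force: 9.6
shift units [ 0.069 -0.003 -0.005] turn z units -0.0 q [-0.    0.72  1.72 -0.    0.7   0.12] tilt [-0.001 -0.003 -1.   ]
nest pos now [ -49.9 -136.7] z 7.8 t 18.5 F [ -1.1 -18.8  -0.3]
```

```bash
python3 -m jog '[[-0.1,0,0,0,0,0,0.5],[-0.2,0,0,0,0,0,0.5],[-0.3,0,0,0,0,0,0.5],[0,0,-0.5,0,0,0,0.5],[0,0,-0.7,0,0,0,0.5],[0,0,-0.7,0,0,0,0.5],[-0.5,-0.6,-0.3,0,0,0,0.5],[-0.5,-0.6,0,0,0,0,0.5],[-0.5,-0.6,0,0,0,0,0.5],[-0.5,-0.6,0,0,0,0,0.5],[-0.5,-0.6,0,0,0,0,0.5],[0,0,0,0,0,0,0.5]]'
python3 -c "
from h import *
plan(-150,-62,8,np.pi/2);k=np.load('nest.npy')
for c in ('scene','top'):
  try: ms,(q,e)=pose_pack([633,80,-0.11],(c,)); print(c,q,e,rel(q,k))
  except Exception as x: print(c,x)
im={n:optics.get_image(n) for n in CAM};A=[]
for n,(x,y) in {'top':(140,145),'scene':(270,140)}.items():
  A.append(cv2.resize(im[n][y:y+120,x:x+120],None,fx=3.3,fy=3.3,interpolation=2))
cv2.imwrite('pics/s3.png',np.hstack(A)[:,:,::-1])"
```

```text
t: 19.7
ee_pos: [486.8, -97.9, 95.7]
orientation: [-2.349, -2.083, 0.003]
ft_force: [0.4, -0.4, 0.4]
width: 43.5
grasp_force: 0.0
shift units [4.944 0.576 2.191] turn z units 14.96 q [-0.22  0.44  1.99 -0.    0.72 -0.1 ] tilt [-0.003  0.001 -1.   ]
nest pos now [-173.5 -259.7] z 95.7 t 19.7 F [ 0.4 -0.4  0.4]
scene [ 6.27931454e+02  8.34778647e+01 -1.12623081e-01] 0.10162191092967987 [-5.43417656e+01 -6.31484386e+01  3.45677633e-03]
top [ 6.34254790e+02  8.47107476e+01 -1.04337454e-01] 0.03583504259586334 [-4.82037748e+01 -6.11914880e+01  1.17424041e-02]
```

View pics/s3.png

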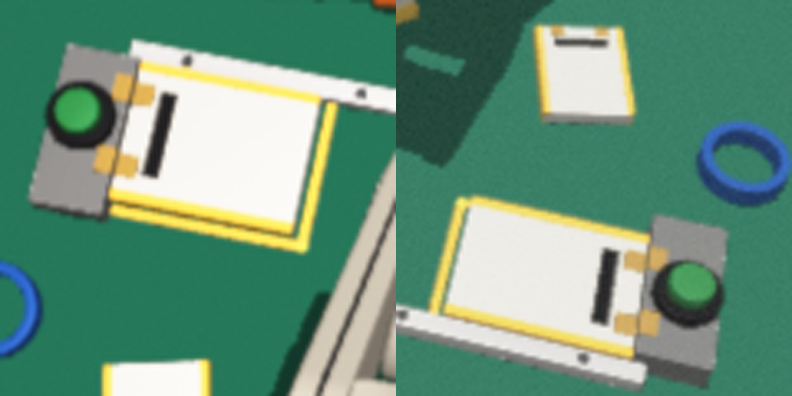

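Both views show the pack in the corner, with its terminals meeting the contacts. I'll give it one light seating press from the side to confirm it is flush on the fence.

```bash
python3 -m jog '[[0.4,0.1,0,0,0,1,0.7],[0.5,0.1,0,0,0,0,0.7],[0.6,0.1,0,0,0,0,0.7],[0.6,0.1,0,0,0,0,0.7],[0.6,0.1,0,0,0,0,0.7],[0.6,0.1,0,0,0,0,0.7],[0.6,0.1,0,0,0,0,0.7],[0.5,0.1,0,0,0,0,0.7],[0.4,0.1,0,0,0,0,0.7],[0,0,0,0,0,1,0.7],[0,0,0,0,0,1,0.7],[0,0,0,0,0,1,0.7],[0,0,0,0,0,1,0.7],[0,0,0,0,0,1,0.7],[0,0,0,0,0,1,0.7],[0,0,0,0,0,1,0.7],[0,0,0,0,0,1,0.7],[0,0,0,0,0,1,0.7],[0,0,0,0,0,1,0.7],[0,0,0,0,0,1,0.7]]'
python3 -m jog '[[0,0,0,0,0,1,0.7],[0,0,0,0,0,1,0.7],[0,0,0,0,0,1,0.7],[0,0,0,0,0,0,0.7],[0,0,0,0,0,0,0.7]]'
python3 -c "
from h import *
plan(-130,-62,9,np.pi/2)"
```

```text
t: 22.0
ee_pos: [566.7, 83.8, 95.7]
orientation: [-3.127, -0.302, -0.0]
ft_force: [0.2, 0.2, -0.1]
width: 61.3
grasp_force: 0.0
t: 22.5
ee_pos: [566.5, 83.7, 95.8]
orientation: [-3.136, 0.18, 0.0]
ft_force: [0.4, 0.0, -0.1]
width: 61.7
grasp_force: 0.0
shift units [-0.364 -0.202  2.17 ] turn z units 0.01 q [0.13 0.52 1.82 0.   0.79 1.81] tilt [-0.  0. -1.]
nest pos now [-115.4  -70.1] z 95.8 t 22.5 F [ 0.4  0.  -0.1]
```

```bash
python3 -m jog '[[-0.2,-0.1,0,0,0,0,0.7],[-0.16,-0.1,0.4,0,0,0,0.7],[0,0,0.5,0,0,0,0.7],[0,0,0.5,0,0,0,0.7],[0,0,0.4,0,0,0,0.7],[0,0,0.25,0,0,0,0.7],[0,0,0.12,0,0,0,0.7],[0,0,0,0,0,0,0.7],[0.1,0,0,0,0,0,0.7],[0.1,0,0,0,0,0,0.7],[0.1,0,0,0,0,0,0.7],[0.1,0,0,0,0,0,0.7],[0.1,0,0,0,0,0,0.7]]'; python3 -m jog '[[0.03,0,0,0,0,0,0.7],[0.02,0,0,0,0,0,0.7]]'; python3 -c "
from h import *
plan(-106,-62,9,np.pi/2)"
```

```text
t: 23.8
ee_pos: [573.4, 90.7, 9.3]
orientation: [-3.136, 0.185, -0.001]
ft_force: [0.2, 0.1, -0.9]
width: 61.7
grasp_force: 0.0
t: 24.0
ee_pos: [575.0, 90.5, 9.1]
orientation: [3.136, -0.185, 0.0]
ft_force: [0.4, -0.1, 0.0]
width: 61.7
grasp_force: 0.0
shift units [ 0.044 -0.009  0.002] turn z units -0.02 q [ 0.14  0.67  1.82 -0.    0.65  1.82] tilt [ 0. -0. -1.]
nest pos now [-107.8  -62.4] z 9.1 t 24.0 F [ 0.4 -0.1  0. ]
```

```bash
python3 -m jog '[[0.02,0,0,0,0,0,0.7],[0.02,0,0,0,0,0,0.7]]'; python3 -m jog '[[0.02,0,0,0,0,0,0.7],[0.02,0,0,0,0,0,0.7]]';python3 -m jog '[[0.01,0,0,0,0,0,0.7],[0.0,0,0,0,0,0,0.7]]'; python3 -c "
from h import *
plan(-106,-62,9,np.pi/2)"
```

```text
t: 24.2
ee_pos: [575.9, 90.3, 9.0]
orientation: [3.136, -0.184, -0.002]
ft_force: [-3.0, 0.8, 2.7]
width: 61.5
grasp_force: 1.3
t: 24.4
ee_pos: [576.0, 90.2, 8.8]
orientation: [3.136, -0.185, -0.006]
ft_force: [-7.6, 1.6, 5.8]
width: 61.6
grasp_force: 3.9
t: 24.6
ee_pos: [576.0, 90.2, 8.8]
orientation: [3.136, -0.184, -0.007]
ft_force: [-7.0, 1.5, 5.9]
width: 61.4
grasp_force: 3.7
shift units [ 0.018 -0.012 -0.005] turn z units -0.01 q [0.13 0.68 1.82 0.   0.65 1.82] tilt [-0.005 -0.    -1.   ]
nest pos now [-106.7  -62.5] z 8.8 t 24.6 F [-7.   1.5  5.9]
```

The contact position, -106.7, matches the earlier one, so the pack is flush. I'll measure the button from the saved clear images by its green colour, and back off.

```bash
python3 -m jog '[[-0.1,0,0,0,0,0,0.7],[-0.3,0,0,0,0,0,0.7],[-0.3,0,0,0,0,0,0.7],[0,0,-0.6,0,0,0,0.4],[0,0,-0.8,0,0,0,0],[0,0,-0.8,0,0,0,0],[0,0,-0.2,0,0,0,0]]'
python3 -c "
from h import *
k=np.load('nest.npy');uv={}
for n,(x,y) in {'top':(165,178),'scene':(360,228)}.items():
  im=np.load(f'pics/{n}0.npy').astype(int)[y-14:y+15,x-14:x+15]
  m=((im[:,:,1]-im[:,:,0]>50)&(im[:,:,1]-im[:,:,2]>45)&(im[:,:,1]>105)).astype(np.uint8)
  N,L,S,C=cv2.connectedComponentsWithStats(m)
  for i in range(1,N):
    if S[i,4]>40: print(n,S[i],C[i]+[x-14,y-14])
  D=[d for d in optics.masks_of('start_top',n)]
r=lambda uv:least_squares(lambda P:np.concatenate([proj(n,P)[0]-uv[n] for n in uv]),[645,169,40])
for z in(36,42,46): print(z,unproj('top',(165.1,178.3),z).round(1),unproj('scene',(360,228.5),z).round(1))
plan(-45.5,27,90,0)"
```

```text
t: 25.3
ee_pos: [551.7, 93.7, 108.1]
orientation: [-3.135, 0.184, -0.008]
ft_force: [0.5, 0.8, 0.5]
width: 33.1
grasp_force: 0.0
top [  6   8  13  13 138] [162.86956522 177.89130435]
scene [  7   6  14  11 117] [359.5982906  225.17948718]
36 [645. 169.  36.] [646.4 174.5  36. ]
42 [643.5 167.5  42. ] [650.2 172.9  42. ]
46 [642.5 166.6  46. ] [652.7 171.9  46. ]
shift units [ 2.158 -2.23   0.413] turn z units 14.99 q [ 0.15  0.49  1.85 -0.    0.8   1.84] tilt [ 0.003  0.    -1.   ]
nest pos now [-132.   -62.1] z 106.2 t 25.4 F [-0.  -0.2 -0.1]
```

```bash
python3 -c "
from h import *
k=np.load('nest.npy');uv={'top':(162.87,177.9),'scene':(359.6,225.2)}
r=least_squares(lambda P:np.concatenate([proj(n,P)[0]-uv[n] for n in uv]),[645,169,40]);print(r.x,r.fun,rel([*r.x[:2],0],k))
print(proj('top',place(np.array([[-55,25,26.]]),k)),proj('scene',place(np.array([[-55,25,26.]]),k)))
plan(-53,26,90,0)"
```

```text
[643.48473635 171.79635489  44.2360957 ] [ 0.0506836   0.00755675  0.04964206 -0.00012717] [-49.12214181  26.37706518   0.11607986]
[[164.65212666 182.70755853]] [[357.17221057 227.07371064]]
shift units [ 1.971 -2.205  0.413] turn z units 14.99 q [ 0.15  0.49  1.85 -0.    0.8   1.84] tilt [ 0.003  0.    -1.   ]
nest pos now [-132.   -62.1] z 106.2 t 25.4 F [-0.  -0.2 -0.1]
```

```bash
python3 -m jog '[[0.3,-0.3,0,0,0,0,0],[0.4,-0.45,0,0,0,0,0],[0.5,-0.5,0,0,0,0,0],[0.5,-0.5,0,0,0,0,0],[0.35,-0.43,0,0,0,0,0],[0,0,0.3,0,0,0,0],[0,0,0.4,0,0,0,0],[0,0,0.3,0,0,0,0],[0,0,0,0,0,0,0]]'
python3 -c "
from h import *
plan(-50,25,44,np.pi/2)
im=optics.get_image('scene')
cv2.imwrite('pics/s4.png',cv2.resize(im[150:290,270:430],None,fx=4,fy=4,interpolation=2)[:,:,::-1])"
```

```text
t: 26.3
ee_pos: [639.2, 169.0, 61.5]
orientation: [3.134, -0.185, -0.01]
ft_force: [-0.4, 0.0, 0.0]
width: 0.5
grasp_force: 0.0
shift units [ 0.08  -0.048  0.438] turn z units -0.02 q [ 0.24  0.68  1.62 -0.    0.85  1.93] tilt [-0.006 -0.002 -1.   ]
nest pos now [-53.1  23.1] z 61.5 t 26.3 F [-0.4  0.   0. ]
```

View pics/s4.png

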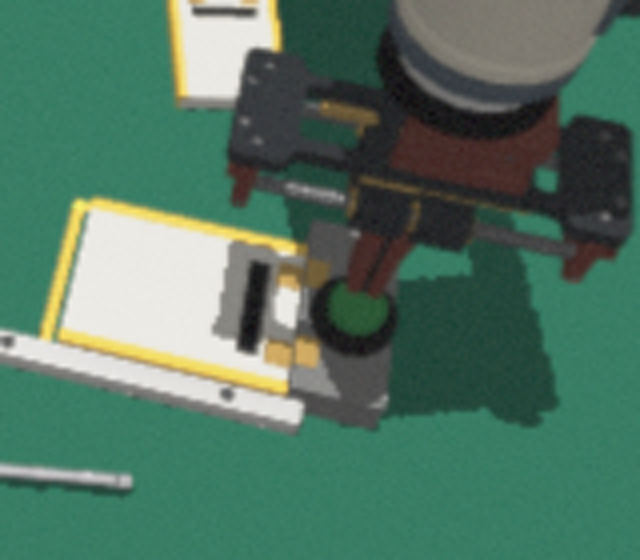

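The closed fingertips are above the button, at crop (370,280) against the button at (357,308). The offset fits the remaining height. Pressing slowly.

```bash
python3 -m jog '[[0.08,-0.05,0.1,0,0,0,0],[0,0,0.1,0,0,0,0],[0,0,0.1,0,0,0,0],[0,0,0.05,0,0,0,0],[0,0,0.05,0,0,0,0],[0,0,0.03,0,0,0,0],[0,0,0.03,0,0,0,0]]';python3 -m jog '[[0,0,0.03,0,0,0,0],[0,0,0.03,0,0,0,0]]';python3 -m jog '[[0,0,0.03,0,0,0,0],[0,0,0.03,0,0,0,0]]'
```

```text
t: 27.05
ee_pos: [645.7, 171.9, 46.8]
orientation: [3.136, -0.185, -0.0]
ft_force: [-1.1, -0.5, 2.0]
width: 0.8
grasp_force: 1.1
t: 27.25
ee_pos: [645.7, 172.0, 44.5]
orientation: [3.136, -0.185, 0.0]
ft_force: [-1.5, -0.8, 4.2]
width: 0.5
grasp_force: 1.8
t: 27.45
ee_pos: [645.7, 172.0, 42.2]
orientation: [-3.136, 0.185, -0.0]
ft_force: [-4.3, -2.1, 15.6]
width: 0.5
grasp_force: 7.6
```

```bash
python3 -m jog '[[0,0,0.02,0,0,0,0],[0,0,0.01,0,0,0,0],[0,0,0,0,0,0,0]]'; python3 -m jog '[[0,0,-0.1,0,0,0,0],[0,0,-0.2,0,0,0,0],[0,0,-0.4,0,0,0,0],[0,0,-0.6,0,0,0,0],[0,0,-0.6,0,0,0,0],[-0.5,0,-0.3,0,0,0,0],[-0.7,0,0,0,0,0,0],[-0.7,0.5,0,0,0,0,0],[-0.7,0.5,0,0,0,0,0],[-0.7,0.5,0,0,0,0,0],[-0.7,0.5,0,0,0,0,0],[0,0,0,0,0,0,0],[0,0,0,0,0,0,0]]'
python3 -c "
from h import *
k=np.load('nest.npy')
for c in ('scene','top'):
  try: ms,(q,e)=pose_pack([633,80,-0.11],(c,)); print(c,q,e,rel(q,k))
  except Exception as x: print(c,x)
im={n:optics.get_image(n) for n in CAM};A=[]
for n,(x,y) in {'top':(140,145),'scene':(270,140)}.items():
  A.append(cv2.resize(im[n][y:y+120,x:x+120],None,fx=3.3,fy=3.3,interpolation=2))
cv2.imwrite('pics/s5.png',np.hstack(A)[:,:,::-1])"
```

```text
t: 27.75
ee_pos: [645.8, 172.0, 42.2]
orientation: [-3.136, 0.185, -0.0]
ft_force: [-6.0, -1.0, 15.8]
width: 0.6
grasp_force: 7.5
t: 29.05
ee_pos: [478.0, 111.3, 129.7]
orientation: [-3.136, 0.185, -0.003]
ft_force: [0.1, 0.2, 0.2]
width: 0.6
grasp_force: 0.0
scene [ 6.28610215e+02  8.32369370e+01 -1.22769740e-01] 0.08866347372531891 [-5.36396683e+01 -6.33091314e+01 -6.68988244e-03]
top [ 6.33885324e+02  8.34014326e+01 -1.07965738e-01] 0.04287905618548393 [-4.84191108e+01 -6.25347830e+01  8.11411940e-03]
```

View pics/s5.png

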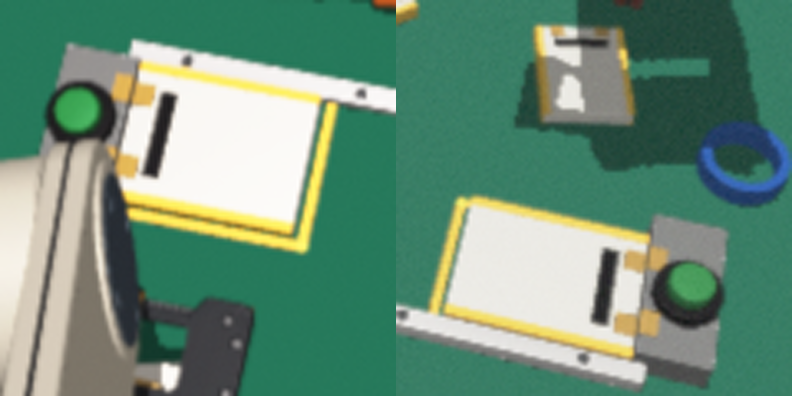

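The pack is still seated in the corner and the button is back up. The spring force rose to about 5 N and then hit a hard stop, so it went fully down. The arm is clear, so I'm handing in.

```bash
python3 -c "
from workcell import ctrl
print(ctrl.close_job())"
```

```text
the job is handed in; nothing more can be done
None
```

I pushed the pack home against the fence and contact block, then pressed the green button to its stop and let go. The job was handed in at about 29 s on the robot's clock, with the arm clear; the verdict was not shown.

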